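# Load panel clips into the press's gravity chute

### The arm

A 6-joint arm with a two-finger parallel gripper is mounted at the origin on the work surface. World frame = base frame: x ahead of the robot, y to its left, z up, the work surface at z = 0. Lengths are in mm, angles in rad, forces in N, time in s.
With the tool pointing down it reaches from about 275 to 825 mm from the base axis. Payload 4.9 kg.
Tool frame: the origin (TCP) lies at the very end of the fingers, on their centre line; the grasp point (between the pads) lies 19 mm behind it (grip_point_offset is the distance from the TCP to the grasp point, in mm); z points along the fingers, y is the line along which they close (so a half turn about z gives the same grasp; the last joint's range is limited). The gripper opens to 85 mm and grips with 20 to 120 N. Pads are 22 mm wide; open, the fingers measure 114 mm over their backs; the gripper's body (76 mm by 85 mm) begins 54 mm behind the grasp point. The pads swing forward as they close: fully open they stand 13 mm farther back than shut.
Start: joints at [-1.469, 0.326, -0.193, 1.052, 0, 1.437], TCP at [128.502, -534.795, 203.281] pointing down, gripper open.
Joint ranges: [-2.65, 2.65], [-0.97, 1.79], [-1.3, 1.35], [-1.93, 2.1], [-1.47, 1.37], [-3.14, 3.14]. Speed limits (rad/s): [2.57, 2.57, 3.14, 3.14, 3.14, 3.14].

### API

Orientations are given as a unit quaternion [w, x, y, z].
In Python, from plant import observe, read_camera, job_done, grip_point_offset gives the robot as it stands.
- The arm moves only by the shell command python3 -m pendant 'ROWS' [FORCE]. ROWS is JSON, a list of rows, each a list of 3 entries, a list of its own where there are three numbers: the shift along the tool's x, y, z in units of 25 mm (1.0 is 25 mm), then the turn, a rotation vector about the tool's x, y, z in units of 8 degrees (1.0 is 8 degrees), then the gripper's target within -1 to 1 (fully open at 1, half-way at 0, shut at -1). A call has 1 to 20 rows; each row shifts and turns the commanded pose from where the row before left it, along the tool's axes as they then stand; what a row does not reach is not made up. A row lasts 1/10 s, in which the tool goes at most 50 mm and 8.59 degrees, less where a joint would pass 70% of its speed; a pose out of reach is approached as far as the arm can. A call is refused whole if a number of a shift passes 1 or a number of a turn 1, either way. A call with a gripper value outside its range is refused whole. The fingers move at their own pace and stop on an object; FORCE is the grip in N (left out, the last holds). Time passes only in rows, so rows that do not move let the fingers close. It gives the time, the measured TCP pose, the force, the opening and the grip force at its end, in the units of the state.
- observe(): the state, without advancing time (a new reading comes with each control period).
- read_camera(name): name is "scene" or "top" or "wrist"; returns a dict with "color" (420x560x3 uint8, red, green, blue), "K" (3x3 intrinsics, pixels), "k1" (the pictures are not rectified: a ray, as slopes to the right and down, at radius r is drawn at 1 + k1 r^2 times it, then the intrinsics apply), "R" (3x3) and "t" (3): a world point X has camera coordinates R X + t. Camera axes: x right, y down, z forward; pixel columns grow to the right and rows downward; lengths in mm; the calibration is good to about 2 mm. A picture is of the moment at which its call begins. There is no depth.
- job_done(): hands the job in; it is judged then, once.
The state is a dict: "time_s": time; "joint_positions": joint angles; "qd": joint speeds; "effort": joint torques, N m; "ee_pos": TCP position; "orientation": TCP orientation; "contact_force": force on the tool from outside, world axes, zero at the start; "wrist_torque": the same for the moment, N m; "gripper_width": opening from 0.0 (shut) to 1.0 (fully open); "grasp_force": force on a finger pad.
Only numpy, scipy, OpenCV 4.12 (cv2) and the standard library are available. Lean on these libraries where they do the work, as an engineer would, in place of code of your own. Each camera call takes 0.05 s, during which the arm holds its last target. There are 200 camera calls.

### The job

Load the two short finned clips into the sloping steel chute, so that they lie in a queue one behind the other, slid down against the stop at the low end. Each must lie flat on its foot with the fin up and the bare toe pointing downhill (fin end uphill). Leave the longer clip of the same shape where it lies.

Things in the scene. Friction and masses are not known exactly. Their poses are not given: they have to be found in the camera images.
- clip_a: Short clip: cast aluminium, 80 g. Flat foot 64 x 36 x 6 mm (x, y, z) and an upright fin to grip: 12 mm thick (y), 36 long, top 42 above the underside, on the centre line at the heel (x = -32 to +4 mm). The toe (x = +4 to +32) is bare but for a small dark dot. Origin: centre of the underside; +x from heel to toe, z up. Starts flat on the bench, fin up, any yaw.
- clip_b: The other short clip, the same: cast aluminium, 80 g. Flat foot 64 x 36 x 6 mm (x, y, z) and an upright fin to grip: 12 mm thick (y), 36 long, top 42 above the underside, on the centre line at the heel (x = -32 to +4 mm). The toe (x = +4 to +32) is bare but for a small dark dot. Origin: centre of the underside; +x from heel to toe, z up. Starts flat on the bench, fin up, any yaw.
- long_clip: The longer look-alike that stays where it is: same section and the same 36 mm long fin, but its foot is 100 mm long (fin at x = -50 to -14). Origin: centre of the foot's underside, +x from heel to toe.
- channel: Fixed, slippery steel trough at a 20 degree slope: floor 56 mm wide, 240 long; side walls and low-end stop 12 high, 4 thick; high end open. Origin: mid floor at the foot of the stop, 24 mm above the bench; +x downhill along the floor (high end x = -240 mm), y across, z square to the floor. Clips set down flat (say at x = -170) slide to the stop by themselves; queued origins: x = -32, -96.
Not all that is in view belongs to the job. What is shaped like the clip_b but green is not meant. Leave any red look-alike of the clip_a alone.

How it is judged:
By the outcome, as a careful person would: the job done as asked, in the order asked, and still so for the second after the job is handed in, with the robot touching nothing.
It also fails if it takes over 64 s, if anything falls off the work surface, if the arm or the gripper's body presses on something with over 40 N, if the wrist force passes 120 N, or if a joint passes its speed limit or range.

## Working session

There is one attempt and no reset: what is moved stays moved. The work goes in short steps, Python scripts to look and compute and a shell command to move; the robot and the scene stay as the last step left them, time stands still between calls to the robot, and variables do not carry over. Pictures are saved under pics/ and viewed, at most 10 in all, crops included, and the job is handed in when it is done.

```bash
mkdir -p pics; ls
python3 - <<'E'
from plant import observe, read_camera, grip_point_offset
import cv2
print(grip_point_offset, observe())
for n in ("top","scene"):
    c=read_camera(n); cv2.imwrite(f"pics/{n}0.png",c["color"][:,:,::-1]); print(n,c["K"],c["k1"],c["R"],c["t"])
E
```

```text
pics
18.700000000000003 {'time_s': 0.0, 'joint_positions': array([-1.46920568e+00,  3.26956877e-01, -1.93594000e-01,  1.05201445e+00,
        1.32145052e-05,  1.43659325e+00]), 'qd': array([ 0.00179195, -0.00033146,  0.00093713, -0.00118127,  0.00029703,
        0.00137781]), 'effort': array([ 1.41347158e-06, -4.43401515e+01,  2.62438327e+01,  1.54118804e-02,
       -1.99183869e-04, -7.52741698e-06]), 'ee_pos': array([ 128.43616968, -534.13256719,  202.49097742]), 'orientation': array([-8.84275655e-04,  9.93057823e-01,  1.17623879e-01,  2.10285938e-05]), 'contact_force': array([-0.73222102, -0.19124897,  0.55387554]), 'wrist_torque': array([-0.01930755, -0.01624643,  0.01003511]), 'grasp_force': 0.0, 'gripper_width': 0.9943623629530827}
top [[454.21543695   0.         277.58544951]
 [  0.         454.21543695 201.05269689]
 [  0.           0.           1.        ]] -0.06267821986677524 [[-0.01270161 -0.99978588  0.01633575]
 [-0.99333749  0.01074493 -0.11473957]
 [ 0.11453947 -0.01768429 -0.99326128]] [ -27.31717046  550.64025968 1134.98648467]
scene [[517.31230423   0.         284.25536587]
 [  0.         517.31230423 204.98070022]
 [  0.           0.           1.        ]] 0.04354418742456486 [[-0.83614564  0.54848544  0.00491883]
 [ 0.27485693  0.42673599 -0.86159739]
 [-0.47467267 -0.71906892 -0.50756846]] [ 478.52099295  -82.37716049 1392.09550903]
```

View pics/top0.png

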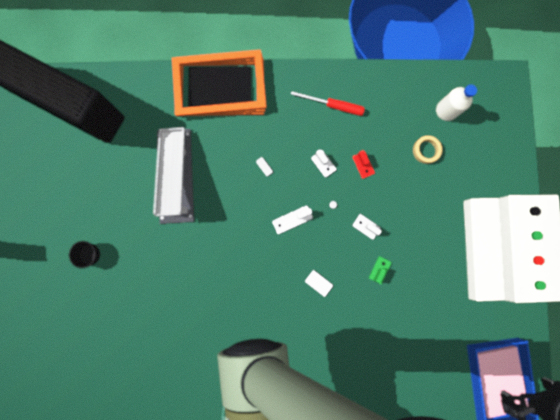

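View pics/scene0.png

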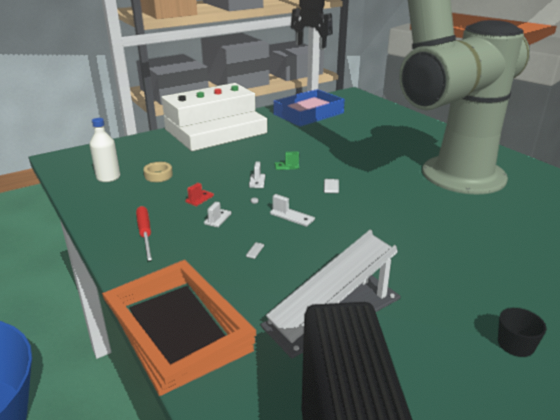

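The top view shows the short clips near (323,163) and (367,227), the long clip at (293,220), red and green decoys, and the chute around (173,175). Its high end is towards the robot, at row 220. I'll zoom in on the clips and chute.

Run:
```python
import cv2, numpy as np
a=cv2.imread("pics/top0.png")
l=cv2.resize(a[120:230,145:205],None,fx=5,fy=5,interpolation=cv2.INTER_CUBIC)
r=cv2.resize(a[140:250,265:390],None,fx=4,fy=4,interpolation=cv2.INTER_CUBIC)
o=np.zeros((550,800,3),np.uint8); o[:550,:300]=l; o[:440,300:]=r
cv2.imwrite("pics/crop1.png",o)
b=cv2.imread("pics/scene0.png")
cv2.imwrite("pics/crop2.png",cv2.resize(b[225:355,255:405],None,fx=4,fy=4,interpolation=cv2.INTER_CUBIC))
```

```text
(no output)
```

View pics/crop1.png

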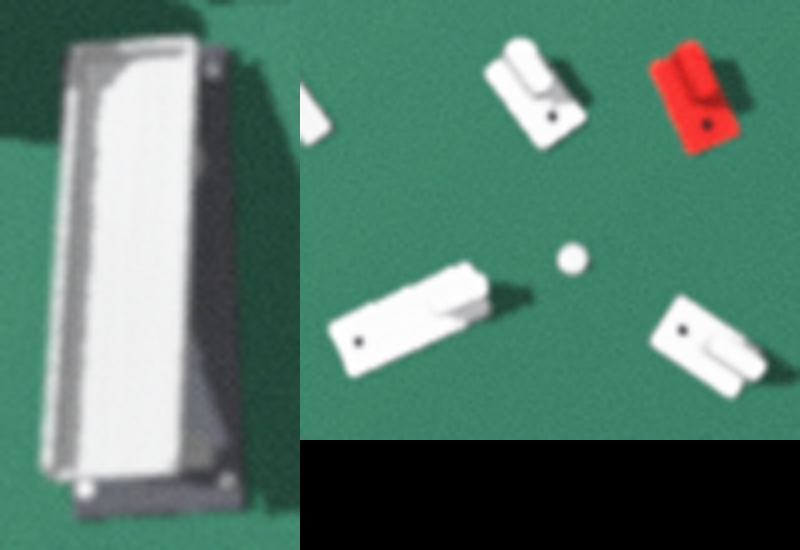

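View pics/crop2.png

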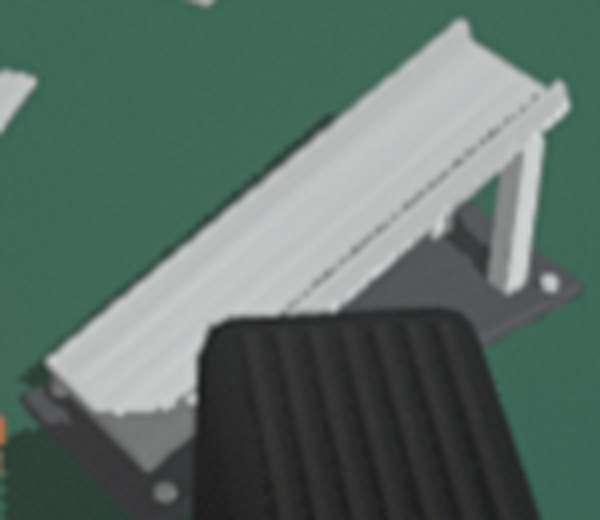

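The crops show clip 1's dot at (328,169) with its heel up-left, and clip 2's dot at (360,222) with its heel down-right. The chute's wall-top corners are at about (153,214) and (181,214) at the high end, and (159,129) and (184,127) at the stop.

```bash
cat > h.py <<'E'
import numpy as np, cv2
from plant import observe, read_camera
from scipy.spatial.transform import Rotation as Rot
def ray(c,px):
    d=np.array([c["k1"],0,0,0,0.]); k=cv2.undistortPoints(np.array(px,float).reshape(-1,1,2),c["K"],d).reshape(-1,2)
    v=np.c_[k,np.ones(len(k))]@c["R"]; return -c["R"].T@c["t"],v
def onz(c,px,z):
    o,v=ray(c,px); return o+v*((np.asarray(z)-o[2])/v[:,2])[:,None]
def proj(c,X):
    X=np.atleast_2d(X).astype(float)
    return cv2.projectPoints(X,cv2.Rodrigues(c["R"])[0],c["t"],c["K"],np.array([c["k1"],0,0,0,0.]))[0].reshape(-1,2)
def tool():
    s=observe(); q=s["orientation"]; return s["ee_pos"],Rot.from_quat([q[1],q[2],q[3],q[0]]),s
E
python3 - <<'E'
from h import *
np.set_printoptions(precision=1,suppress=True)
c=read_camera("top"); s=read_camera("scene")
def cr(p,ox,oy,f,x0): p=np.array(p,float); return np.c_[(p[:,0]-x0+.5)/f-.5+ox,(p[:,1]+.5)/f-.5+oy]
r=lambda p:cr(p,265,140,4,300)
for n,p in (("c1",[(587,117),(544,150),(485,73),(552,116)]),("c2",[(682,295),(650,343),(735,399),(682,329)])):
    P=onz(c,r(p),[6]*4); print(n,P[:,:2]); 
    m=(P[0]+P[1])/2; L=np.linalg.norm(P[1]-P[2]); d=(P[1]-P[2])/L; w=np.linalg.norm(P[0]-P[1])
    print("L,w",L,w,"yaw",np.degrees(np.arctan2(d[1],d[0])),"org",m-32*d)
l=lambda p:cr(p,145,120,5,0)
print("top chute high",onz(c,l([(42,470),(182,472)]),[117.4]*2),"low",onz(c,l([(68,45),(197,37)]),[34]*2))
print("scene chute high",onz(s,cr([(462,20),(565,85)],255,225,4,0),[117.4]*2), "low",onz(s,cr([(48,362)],255,225,4,0),[34]))
print("tower",onz(c,[(123,120),(95,140),(85,95)],[0,0,300]))
w=read_camera("wrist"); print(w["R"],w["t"],w["K"])
print("tool R",tool()[1].as_matrix())
E
```

```text
c1 [[ 637.7 -191.6]
 [ 615.7 -162.4]
 [ 668.  -124.3]
 [ 638.5 -168.3]]
L,w 64.64261911181183 36.558784451021744 yaw -143.9593515480322 org [ 652.6 -158.1    6. ]
c2 [[ 518.3 -251.1]
 [ 487.  -228.9]
 [ 449.5 -283.8]
 [ 495.9 -250.3]]
L,w 66.43994027825944 38.36808668098659 yaw 55.73208844825557 org [ 484.6 -266.4    6. ]
top chute high [[513.7 263.7 117.4]
 [512.  197.1 117.4]] low [[744.3 276.3  34. ]
 [747.7 208.6  34. ]]
scene chute high [[518.3 201.3 117.4]
 [515.1 264.3 117.4]] low [[747.1 212.4  34. ]]
tower [[779.3 381.2   0. ]
 [724.9 455.6   0. ]
 [742.1 362.4 300. ]]
[[ 0.2 -1.  -0. ]
 [-0.9 -0.2  0.3]
 [-0.3 -0.1 -0.9]] [-548.7  -41.4  381. ] [[370.    0.  278.9]
 [  0.  370.  208. ]
 [  0.    0.    1. ]]
tool R [[ 1.   0.2 -0. ]
 [ 0.2 -1.   0. ]
 [ 0.  -0.  -1. ]]
```

```bash
cat >> h.py <<'E'
def frame(yaw,tilt=0):   # tool x along yaw raised by tilt, z down-ish
    y=np.radians(yaw); t=np.radians(tilt)
    x=np.array([np.cos(y)*np.cos(t),np.sin(y)*np.cos(t),np.sin(t)]); yy=np.array([np.sin(y),-np.cos(y),0])
    return Rot.from_matrix(np.c_[x,yy,np.cross(x,yy)])
def plan(p,yaw,tilt=0):
    e,R,s=tool(); G=frame(yaw,tilt)
    print("turn units",np.round(np.degrees((R.inv()*G).as_rotvec())/8,3),"then shift units",np.round(G.inv().apply(np.array(p)-e)/25,3),"ee",e.round(1),"w",round(s["gripper_width"],3),"gf",round(s["grasp_force"],1),"t",s["time_s"],"q",s["joint_positions"].round(2))
E
python3 -m pendant '[[[0,0,0],[0,0,-0.94],1],[[0,0,0],[0,0,-0.94],1],[[0,0,0],[0,0,-0.94],1],[[0.98,0,0],[0,0,0],1],[[0.98,0,0],[0,0,0],1],[[0.98,0,0],[0,0,0],1],[[0.98,0,0],[0,0,0],1],[[0.98,0,0],[0,0,0],1],[[0.98,0,0],[0,0,0],1],[[0.98,0,0],[0,0,0],1],[[0.98,0,0],[0,0,0],1],[[0.98,0,0],[0,0,0],1],[[0.98,0,0],[0,0,0],1],[[0.98,0,0],[0,0,0],1],[[0.98,0,0],[0,0,0],1]]'
python3 -c "
from h import *
plan((664,-150,130),36)"
```

```text
time_s: 1.75
ee_pos: [366.9, -360.9, 203.2]
orientation: [-0.0, 0.951, 0.31, -0.0]
contact_force: [-0.1, -0.3, 0.4]
gripper_width: 0.999
grasp_force: 0.0
turn units [-0.001 -0.     0.009] then shift units [14.575  0.16   2.93 ] ee [ 366.9 -360.9  203.2] w 0.999 gf 0.0 t 1.75 q [-0.92  0.26 -0.28  1.03  0.    1.59]
```

```bash
python3 -m pendant '[[[0.97,0,0],[0,0,0],1],[[0.97,0,0],[0,0,0],1],[[0.97,0,0],[0,0,0],1],[[0.97,0,0],[0,0,0],1],[[0.97,0,0],[0,0,0],1],[[0.97,0,0],[0,0,0],1],[[0.97,0,0],[0,0,0],1],[[0.97,0,0.3],[0,0,0],1],[[0.97,0,0.4],[0,0,0],1],[[0.97,0,0.4],[0,0,0],1],[[0.97,0,0.4],[0,0,0],1],[[0.97,0,0.4],[0,0,0],1],[[0.97,0.16,0.4],[0,0,0],1],[[0.97,0,0.4],[0,0,0],1],[[0.97,0,0.23],[0,0,0],1],[[0,0,0],[0,0,0],1]]'
python3 -c "
from h import *
plan((664,-150,130),36)
w=read_camera('wrist'); cv2.imwrite('pics/w1.png',w['color'][:,:,::-1]); np.savez('w1.npz',**w)
o=[652.6,-158.1]; print(proj(w,[[652.6,-158.1,6],[637.7,-191.6,6],[615.7,-162.4,6],[668,-124.3,6]]))
"
```

```text
time_s: 3.35
ee_pos: [663.7, -148.5, 128.3]
orientation: [-0.001, 0.95, 0.311, -0.0]
contact_force: [-0.2, -0.3, -0.4]
gripper_width: 1.002
grasp_force: 0.0
turn units [-0.011  0.001  0.03 ] then shift units [-0.025  0.055 -0.069] ee [ 663.7 -148.5  128.3] w 1.002 gf 0.0 t 3.35 q [-0.33  0.62  0.08  1.04  0.    2.18]
[[281.51914085 205.68052909]
 [302.55515796 240.69222846]
 [260.21418749 241.2065319 ]
 [259.11030892 167.60657281]]
```

View pics/w1.png

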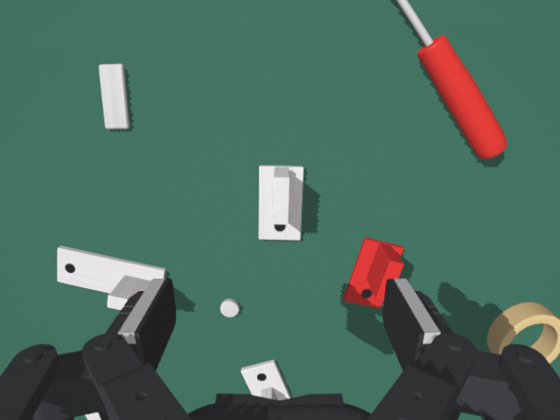

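The clip sits at pixels (259–303, 166–240) and matches the estimate to within 1–2 px. The red look-alike is close to the right finger, so I'll descend with the gripper half open.

```bash
python3 -m pendant '[[[0,0.05,0],[0,0,0],-0.1],[[0,0,0.5],[0,0,0],-0.1],[[0,0,0.8],[0,0,0],-0.1],[[0,0,0.8],[0,0,0],-0.1],[[0,0,0.8],[0,0,0],-0.1],[[0,0,0.8],[0,0,0],-0.1],[[0,0,0.5],[0,0,0],-0.1],[[0,0,0.35],[0,0,0],-0.1],[[0,0,0],[0,0,0],-0.1],[[0,0,0],[0,0,0],-1],[[0,0,0],[0,0,0],-1],[[0,0,0],[0,0,0],-1],[[0,0,0],[0,0,0],-1],[[0,0,0],[0,0,0],-1],[[0,0,0],[0,0,0],-1],[[0,0,0],[0,0,0],-1]]' 40
python3 -c "
from h import *
plan((664,-150,14),36)"
```

```text
time_s: 5.0
ee_pos: [663.2, -151.8, 16.3]
orientation: [0.0, 0.951, 0.31, -0.0]
contact_force: [0.1, -0.5, -0.1]
gripper_width: -0.0
grasp_force: 0.0
turn units [-0.     0.     0.009] then shift units [ 0.066 -0.039  0.092] ee [ 663.2 -151.8   16.3] w -0.0 gf 0.0 t 5.0 q [-0.33  0.72 -0.04  0.81 -0.    2.18]
```

Run:
```python
from h import *
e,R,s=tool()
w=read_camera('wrist'); cv2.imwrite('pics/w2.png',w['color'][:,:,::-1]); c=read_camera('scene')
print(proj(w,[e,e-R.apply([0,0,19])]), s["gripper_width"],s["grasp_force"])
a=cv2.resize(c['color'][150:260,170:320,::-1],(600,440),interpolation=cv2.INTER_CUBIC)
cv2.imwrite('pics/s2.png',np.hstack([cv2.resize(w['color'][:,:,::-1],(400,300)),cv2.resize(a,(400,300))]))
print(proj(c,[e]))
```

```text
[[280.43495166 253.65537949]
 [280.5948543  271.53964209]] -0.00035307425459816095 0.0
[[214.2938606  214.25642719]]
```

View pics/s2.png

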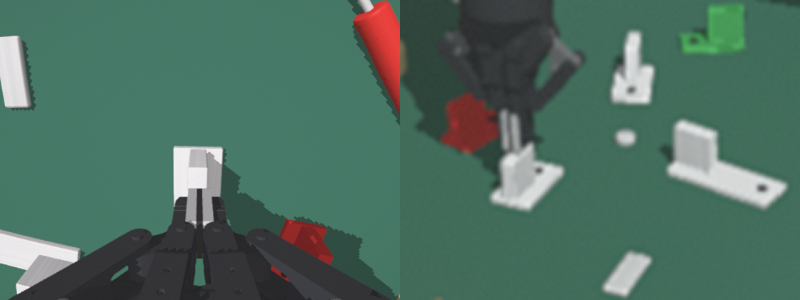

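The left half of the picture (wrist view) shows the closed fingers at the fin's toe side or over it. I'll look closer before moving.

Run:
```python
from h import *
a=cv2.imread('pics/w2.png')[190:340,200:380]
cv2.imwrite('pics/w2c.png',cv2.resize(a,None,fx=4,fy=4,interpolation=cv2.INTER_CUBIC))
w=read_camera('wrist')
print(proj(w,[[652.6,-158.1,6],[637.7,-191.6,6],[615.7,-162.4,6],[668,-124.3,6]]))
d=np.array([-.809,-.588,0]);f=np.array([652.6,-158.1,42])
print("fin top heel/toe",proj(w,[f-32*d,f+4*d]))
```

```text
[[278.29715576 265.87615735]
 [310.01703915 314.79103619]
 [246.85288986 315.67883077]
 [243.01922284 209.98156928]]
fin top heel/toe [[278.14434497 238.08565078]
 [278.1751018  309.94101117]]
```

View pics/w2c.png

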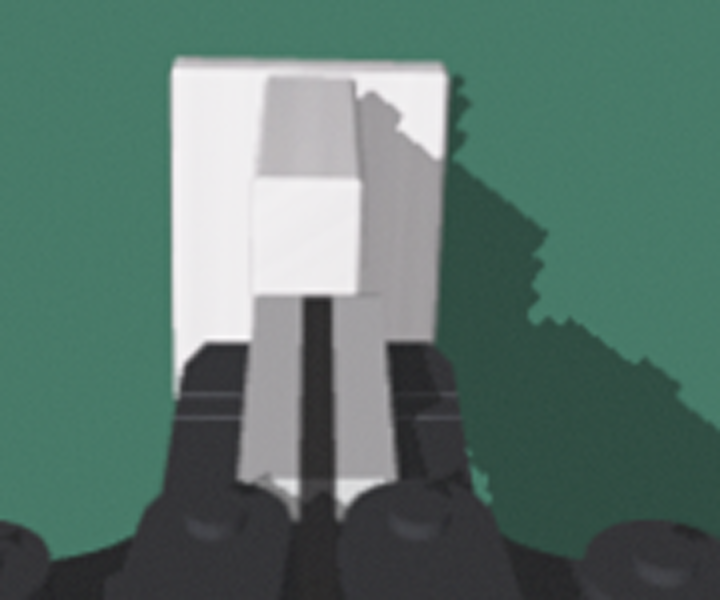

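The clip hasn't moved, but the fingers cover its fin top. The tips therefore look to be above z=42 although the TCP reads 16. I'll check the tip depth from the first wrist picture.

```bash
python3 - <<'E'
from h import *
w=dict(np.load('w1.npz')); e=np.array([663.7,-148.5,128.3]); R=frame(36)
C=-w["R"].T@w["t"]
print("cam in tool",R.inv().apply(C-e),"fwd in tool",R.inv().apply(w["R"][2]))
for k in (0,13,30,45): 
  print(k,proj(w,[e+R.apply([x,y,-k]) for x in(11,-11) for y in(-42.5,42.5)]).round().tolist())
g=cv2.cvtColor(w['color'],cv2.COLOR_RGB2HSV)
m=((g[...,1]<60)&(g[...,2]>110)).astype(np.uint8)
cs,_=cv2.findContours(m,cv2.RETR_EXTERNAL,cv2.CHAIN_APPROX_SIMPLE)
for c in cs:
  if cv2.contourArea(c)>150: print(cv2.boundingRect(c),cv2.approxPolyDP(c,3,True).reshape(-1,2).tolist())
E
python3 -m pendant '[[[0,0,-0.4],[0,0,0],-0.1],[[0,0,0],[0,0,0],-0.1],[[0,0,0],[0,0,0],-0.1],[[0,0,0],[0,0,0],-0.1],[[0,0,0],[0,0,0],-0.1]]'
python3 - <<'E'
from h import *
e,R,s=tool(); w=read_camera('wrist'); 
for k in (0,13,30,45): 
  print(k,proj(w,[e+R.apply([x,y,-k]) for x in(11,-11) for y in(-42.5*s["gripper_width"],42.5*s["gripper_width"])]).round().tolist())
cv2.imwrite('pics/w3.png',w['color'][100:,100:460,::-1])
E
```

```text
cam in tool [  82.12832541   -0.79933701 -171.03553491] fwd in tool [-3.19177424e-01 -4.70048991e-04  9.47694862e-01]
0 [[196.0, 233.0], [365.0, 234.0], [199.0, 272.0], [362.0, 273.0]]
13 [[190.0, 244.0], [371.0, 244.0], [194.0, 285.0], [367.0, 286.0]]
30 [[181.0, 260.0], [380.0, 261.0], [185.0, 304.0], [375.0, 305.0]]
45 [[172.0, 277.0], [390.0, 278.0], [177.0, 325.0], [384.0, 325.0]]
(240, 359, 50, 41) [[241, 368], [251, 394], [289, 398], [273, 359]]
(220, 298, 19, 20) [[228, 298], [221, 302], [220, 311], [232, 317], [238, 306]]
(394, 278, 47, 66) [[394, 279], [424, 331], [423, 343], [430, 343], [440, 332], [407, 280]]
(57, 245, 109, 98) [[60, 245], [58, 282], [106, 292], [107, 307], [119, 310], [131, 295], [144, 291], [118, 332], [128, 342], [134, 342], [133, 332], [164, 279], [165, 268]]
(258, 165, 46, 76) [[259, 165], [258, 238], [299, 240], [303, 167]]
(98, 63, 31, 67) [[99, 64], [105, 128], [127, 128], [123, 65]]
(397, 0, 36, 46) [[397, 0], [424, 43], [429, 44], [432, 39], [408, 1]]
time_s: 5.65
ee_pos: [663.1, -151.7, 26.2]
orientation: [-0.0, 0.951, 0.31, -0.0]
contact_force: [-0.7, 0.2, -0.5]
gripper_width: 0.453
grasp_force: 0.0
0 [[242.0, 234.0], [319.0, 234.0], [244.0, 273.0], [317.0, 273.0]]
13 [[239.0, 244.0], [322.0, 244.0], [241.0, 286.0], [320.0, 286.0]]
30 [[235.0, 261.0], [326.0, 261.0], [238.0, 305.0], [324.0, 305.0]]
45 [[231.0, 278.0], [331.0, 278.0], [234.0, 326.0], [328.0, 326.0]]
```

View pics/w3.png

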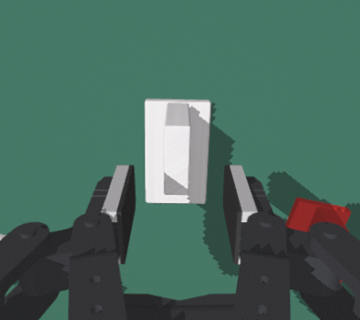

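Both wrist pictures put the real fingertips about 30 mm short of the reported TCP along the tool: tip edges at (175,282)/(394,279) when open and (228,265)/(326,265) now. I'll allow for that, descending in steps and watching the force.

```bash
python3 -m pendant '[[[0,-0.05,0.5],[0,0,0],-0.1],[[0,0,0.4],[0,0,0],-0.1],[[0,0,0.3],[0,0,0],-0.1],[[0,0,0.2],[0,0,0],-0.1],[[0,0,0.2],[0,0,0],-0.1],[[0,0,0],[0,0,0],-0.1]]'
python3 -m pendant '[[[0,0,0],[0,0,0],-1],[[0,0,0],[0,0,0],-1],[[0,0,0],[0,0,0],-1],[[0,0,0],[0,0,0],-1],[[0,0,0],[0,0,0],-1],[[0,0,0],[0,0,0],-1]]' 40
```

```text
time_s: 6.3
ee_pos: [661.9, -150.6, -14.7]
orientation: [-0.0, 0.951, 0.31, -0.001]
contact_force: [0.4, -0.2, 0.3]
gripper_width: 0.449
grasp_force: 0.0
time_s: 6.9
ee_pos: [662.9, -150.9, -13.2]
orientation: [0.0, 0.951, 0.31, 0.0]
contact_force: [-0.2, -0.8, 2.7]
gripper_width: 0.131
grasp_force: 40.9
```

```bash
python3 -m pendant '[[[0,0,-0.4],[0,0,0],-1],[[0,0,-0.9],[0,0,0],-1],[[0,0,-0.9],[0,0,0],-1],[[0,0,-0.9],[0,0,0],-1],[[0,0,-0.9],[0,0,0],-1],[[0,0,-0.9],[0,0,0],-1],[[0,0,-0.9],[0,0,0],-1],[[0,0,-0.9],[0,0,0],-1],[[0,0,-0.4],[0,0,0],-1]]'
python3 -m pendant '[[[0,0,0],[0,0,-0.968],-1],[[0,0,0],[0,0,-0.968],-1],[[0,0,0],[0,0,-0.968],-1],[[0,0,0],[0,0,-0.968],-1],[[0,0,0],[0,0,-0.968],-1],[[0,0,0],[0,0,-0.968],-1],[[0,0,0],[0,0,-0.968],-1],[[0,0,0],[0,0,-0.968],-1],[[0,0,0],[0,0,-0.968],-1],[[0,0,0],[0,0,-0.968],-1],[[0,0,0],[0,0,-0.968],-1],[[0,0,0],[0,0,-0.968],-1],[[0,0,0],[0,0,-0.968],-1],[[0,0,0],[0,0,-0.968],-1],[[0,0,0],[0,0,-0.968],-1],[[0,0,0],[0,0,-0.968],-1],[[0,0,0],[0,0,-0.968],-1],[[0,0,0],[0,0,-0.968],-1],[[0,0,0],[0,0,-0.968],-1]]'
cat >> h.py <<'E'
def chute(h,xf=-170,g=(-12,0,-14)):  # reported TCP that puts the gripped clip's origin h above the floor at xf
    y,t=np.radians(2.9),np.radians(20)
    cx=np.array([np.cos(y)*np.cos(t),np.sin(y)*np.cos(t),-np.sin(t)]); n=np.array([np.cos(y)*np.sin(t),np.sin(y)*np.sin(t),np.cos(t)])
    T=frame(182.9,20); return np.array([738,242.5,24])+cx*xf+n*h-T.apply(g)
E
python3 -c "
from h import *
print(chute(80),chute(2)); p=chute(80); plan(p,182.9); plan(p,182.9,20)"
```

```text
time_s: 7.8
ee_pos: [663.5, -151.1, 166.6]
orientation: [0.001, 0.951, 0.31, 0.001]
contact_force: [0.2, -0.3, -0.5]
gripper_width: 0.138
grasp_force: 40.4
time_s: 9.7
ee_pos: [661.9, -150.6, 163.1]
orientation: [-0.001, -0.031, 1.0, 0.0]
contact_force: [-0.1, -0.7, -1.0]
gripper_width: 0.135
grasp_force: 40.4
[589.73938483 234.98944124 148.26737906] [563.09597809 233.63974448  74.97135464]
turn units [ 0.004 -0.01   0.078] then shift units [ 2.104 15.549  0.594] ee [ 661.9 -150.6  163.1] w 0.135 gf 40.4 t 9.7 q [-0.33  0.6   0.13  1.11  0.   -0.39]
turn units [-0.01   2.49   0.078] then shift units [ 1.774 15.549  1.277] ee [ 661.9 -150.6  163.1] w 0.135 gf 40.4 t 9.7 q [-0.33  0.6   0.13  1.11  0.   -0.39]
```

```bash
python3 -m pendant '[[[0.13,0.97,0],[0,0,0],-1],[[0.13,0.97,0],[0,0,0],-1],[[0.13,0.97,0],[0,0,0],-1],[[0.13,0.97,0],[0,0,0],-1],[[0.13,0.97,0],[0,0,0],-1],[[0.13,0.97,0],[0,0,0],-1],[[0.13,0.97,0],[0,0,0],-1],[[0.13,0.97,0],[0,0,0],-1],[[0.13,0.97,0],[0,0,0],-1],[[0.13,0.97,0],[0,0,0],-1],[[0.13,0.97,0],[0,0,0],-1],[[0.13,0.97,0],[0,0,0],-1],[[0.13,0.97,0],[0,0,0],-1],[[0.13,0.97,0],[0,0,0],-1],[[0.13,0.97,0],[0,0,0],-1],[[0.13,0.97,0],[0,0,0],-1],[[0,0,0],[0,0.83,0],-1],[[0,0,0],[0,0.83,0],-1],[[0,0,0],[0,0.83,0.08],-1],[[0,0,0],[0,0,0],-1]]'
python3 - <<'E'
from h import *
plan(chute(80),182.9,20)
w=read_camera('wrist')
cv2.imwrite('pics/w4.png',w['color'][:,:,::-1])
y,t=np.radians(2.9),np.radians(20)
cx=np.array([np.cos(y)*np.cos(t),np.sin(y)*np.cos(t),-np.sin(t)]);n=np.array([np.cos(y)*np.sin(t),np.sin(y)*np.sin(t),np.cos(t)]);cy=np.cross(n,cx)
O=np.array([738,242.5,24])
print("walltops -240,-100:",proj(w,[O+cx*a+cy*b+n*12 for a in(-240,-100) for b in(-28,28)]).round().tolist())
E
```

```text
time_s: 11.7
ee_pos: [589.1, 232.7, 155.8]
orientation: [-0.179, -0.021, 0.984, -0.007]
contact_force: [0.2, 0.2, -3.1]
gripper_width: 0.13
grasp_force: 40.4
turn units [-0.023 -0.082 -0.06 ] then shift units [-0.133  0.091  0.272] ee [589.1 232.7 155.8] w 0.13 gf 40.4 t 11.7 q [0.23 0.84 0.5  1.59 0.06 0.17]
walltops -240,-100: [[236.0, 133.0], [326.0, 132.0], [245.0, 324.0], [320.0, 324.0]]
```

View pics/w4.png

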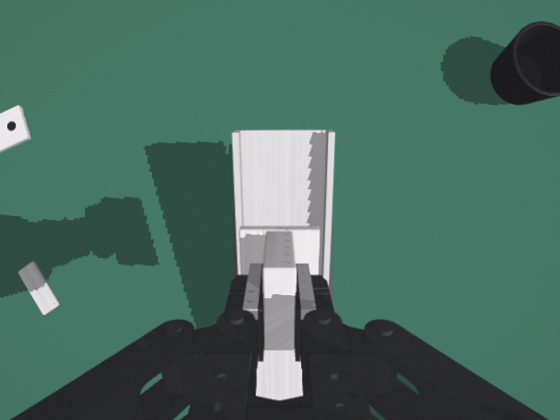

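The wrist view shows the clip held with its heel edge at (240–320, 227). It is centred over the chute (walls at 240/326, row 131) to about 1 mm. Descending square to the floor.

```bash
python3 -m pendant '[[[-0.13,0.12,0],[0,-0.08,-0.06],-1],[[0,0,0.5],[0,0,0],-1],[[0,0,0.7],[0,0,0],-1],[[0,0,0.7],[0,0,0],-1],[[0,0,0.7],[0,0,0],-1],[[0,0,0.4],[0,0,0],-1],[[0,0,0.25],[0,0,0],-1],[[0,0,0],[0,0,0],-1]]'
python3 -c "
from h import *
plan(chute(0),182.9,20)"
```

```text
time_s: 12.55
ee_pos: [564.6, 235.6, 87.0]
orientation: [-0.167, -0.026, 0.986, -0.005]
contact_force: [-0.1, 0.5, -1.5]
gripper_width: 0.131
grasp_force: 40.4
turn units [-0.008  0.101  0.02 ] then shift units [-0.104 -0.074  0.555] ee [564.6 235.6  87. ] w 0.131 gf 40.4 t 12.55 q [0.24 0.81 0.27 1.36 0.06 0.18]
```

```bash
python3 -m pendant '[[[0,-0.03,0.25],[0,0.1,0],-1],[[0,0,0.15],[0,0,0],-1],[[0,0,0],[0,0,0],-1]]'
python3 -m pendant '[[[0,0,0.06],[0,0,0],-1],[[0,0,0],[0,0,0],-1]]'
python3 -c "
from h import *
plan(chute(0),182.9,20)"
```

```text
time_s: 12.85
ee_pos: [561.6, 234.3, 75.8]
orientation: [-0.175, -0.026, 0.984, -0.005]
contact_force: [-0.3, 0.7, -1.6]
gripper_width: 0.13
grasp_force: 40.4
time_s: 13.05
ee_pos: [561.2, 234.4, 74.9]
orientation: [-0.174, -0.026, 0.984, -0.005]
contact_force: [0.6, 0.2, -0.4]
gripper_width: 0.133
grasp_force: 40.4
turn units [-0.009 -0.012  0.016] then shift units [-0.069 -0.034  0.053] ee [561.2 234.4  74.9] w 0.133 gf 40.4 t 13.05 q [0.24 0.83 0.27 1.35 0.06 0.18]
```

```bash
for i in 1; do python3 -m pendant '[[[0,0,0.05],[0,0,0],-1],[[0,0,0],[0,0,0],-1]]'; python3 -m pendant '[[[0,0,0.04],[0,0,0],-1],[[0,0,0],[0,0,0],-1]]'; done
```

```text
time_s: 13.25
ee_pos: [561.2, 234.5, 74.4]
orientation: [-0.174, -0.026, 0.984, -0.005]
contact_force: [1.0, -0.6, 2.5]
gripper_width: 0.131
grasp_force: 40.7
time_s: 13.45
ee_pos: [561.3, 234.4, 74.4]
orientation: [-0.173, -0.026, 0.985, -0.005]
contact_force: [0.2, -0.1, 6.5]
gripper_width: 0.129
grasp_force: 41.4
```

```bash
python3 -m pendant '[[[0,0,0],[0,0,0],-0.4],[[0,0,0],[0,0,0],-0.4],[[0,0,0],[0,0,0],-0.4],[[0,0,0],[0,0,0],-0.4],[[0,0,-0.3],[0,0,0],-0.4],[[0,0,-0.8],[0,0,0],-0.4],[[0,0,-0.8],[0,0,0],-0.4],[[0,0,-0.8],[0,0,0],-0.4],[[0,0,-0.8],[0,0,0],-0.4],[[0,0,-0.8],[0,0,0],-0.4],[[0,0,0],[0,-0.83,0],-0.4],[[0,0,0],[0,-0.83,0],-0.4],[[0,0,0],[0,-0.83,0],-0.4],[[0,0,0],[0,0,0],-0.4]]'
python3 - <<'E'
from h import *
c=read_camera('top'); plan((476.7,-278,130),235.7)
s=read_camera('scene')
a=cv2.resize(c['color'][110:230,130:260,::-1],(400,370),interpolation=cv2.INTER_CUBIC)
b=cv2.resize(s['color'][215:365,250:410,::-1],(400,370),interpolation=cv2.INTER_CUBIC)
cv2.imwrite('pics/c5.png',np.hstack([a,b]))
E
```

```text
time_s: 14.85
ee_pos: [590.7, 235.8, 173.0]
orientation: [-0.004, -0.027, 1.0, -0.001]
contact_force: [0.2, -0.4, -1.0]
gripper_width: 0.299
grasp_force: 0.0
turn units [ 0.015 -0.044 -6.574] then shift units [19.63  -7.718  1.78 ] ee [593.9 236.1 174.5] w 0.304 gf 0.0 t 14.9 q [0.26 0.52 0.03 1.09 0.   0.21]
```

View pics/c5.png

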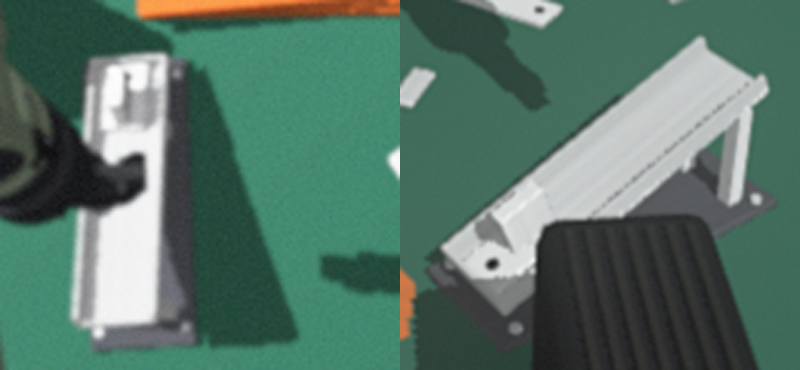

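The first clip lies against the stop with its dotted toe downhill: stop end at (490,265) in the right half of the picture, fin uphill. All 10 pictures are used, so the rest goes by numbers. On to the second clip.

```bash
python3 -m pendant '[[[0,0,0],[0,0,-0.94],-0.1],[[0,0,0],[0,0,-0.94],-0.1],[[0,0,0],[0,0,-0.94],-0.1],[[0,0,0],[0,0,-0.94],-0.1],[[0,0,0],[0,0,-0.94],-0.1],[[0,0,0],[0,0,-0.94],-0.1],[[0,0,0],[0,0,-0.94],-0.1]]' >/dev/null
python3 -m pendant '[[[0.98,-0.386,0],[0,0,0],-0.1],[[0.98,-0.386,0],[0,0,0],-0.1],[[0.98,-0.386,0],[0,0,0],-0.1],[[0.98,-0.386,0],[0,0,0],-0.1],[[0.98,-0.386,0],[0,0,0],-0.1],[[0.98,-0.386,0],[0,0,0],-0.1],[[0.98,-0.386,0],[0,0,0],-0.1],[[0.98,-0.386,0],[0,0,0],-0.1],[[0.98,-0.386,0],[0,0,0],-0.1],[[0.98,-0.386,0],[0,0,0],-0.1],[[0.98,-0.386,0],[0,0,0],-0.1],[[0.98,-0.386,0],[0,0,0],-0.1],[[0.98,-0.386,0],[0,0,0],-0.1],[[0.98,-0.386,0],[0,0,0],-0.1],[[0.98,-0.386,0],[0,0,0],-0.1],[[0.98,-0.386,0],[0,0,0],-0.1],[[0.98,-0.386,0],[0,0,0],-0.1],[[0.98,-0.386,0],[0,0,0],-0.1],[[0.98,-0.386,0],[0,0,0],-0.1],[[0.98,-0.386,0],[0,0,0],-0.1]]'
python3 -m pendant '[[[0,0,0.9],[0,0,0],-0.1],[[0,0,0.9],[0,0,0],-0.1],[[0,0,0],[0,0,0],-0.1]]' >/dev/null
cat > look.py <<'E'
from h import *
plan((476.7,-278,-14),235.7)
w=read_camera('wrist'); g=cv2.cvtColor(w['color'],cv2.COLOR_RGB2HSV)
m=((g[...,1]<60)&(g[...,2]>110)).astype(np.uint8)
cs,_=cv2.findContours(m,cv2.RETR_EXTERNAL,cv2.CHAIN_APPROX_SIMPLE)
for c in cs:
  if cv2.contourArea(c)>300: print(cv2.contourArea(c),cv2.boundingRect(c),cv2.approxPolyDP(c,3,True).reshape(-1,2).tolist(), np.round(cv2.minAreaRect(c)[2],1))
d=np.array([.563,.826,0]);l=np.array([-.826,.563,0]);o=np.array([484.6,-266.4,6])
print("foot pred toe,heel",proj(w,[o+d*a*32+l*b*18 for a,b in((1,1),(1,-1),(-1,-1),(-1,1))]).round().tolist())
print("fin top",proj(w,[o+[0,0,36]+d*a+l*b*6 for a,b in((-32,1),(-32,-1),(4,-1),(4,1))]).round().tolist())
dm=cv2.inRange(w['color'],(0,0,0),(60,60,60)); print("dot pred",proj(w,[o+d*18.5]).round())
E
python3 look.py
```

```text
time_s: 17.65
ee_pos: [482.5, -280.5, 175.8]
orientation: [-0.001, -0.467, 0.884, -0.0]
contact_force: [0.5, 0.5, -0.4]
gripper_width: 0.449
grasp_force: 0.0
turn units [ 0.046 -0.011 -0.012] then shift units [0.077 0.13  5.665] ee [ 480.5 -278.2  127.6] w 0.448 gf 0.0 t 17.95 q [-0.66  0.4  -0.28  0.89 -0.   -1.63]
568.0 (331, 265, 26, 57) [[331, 265], [343, 310], [342, 321], [346, 321], [356, 311], [341, 265]] 78.5
576.0 (202, 265, 26, 58) [[227, 265], [217, 265], [202, 311], [216, 322], [215, 309]] 10.3
2564.5 (471, 194, 56, 70) [[488, 194], [471, 259], [505, 263], [526, 198]] 14.7
3210.5 (261, 166, 46, 75) [[262, 166], [261, 238], [303, 240], [306, 167]] 90.0
foot pred toe,heel [[302.0, 238.0], [260.0, 239.0], [259.0, 165.0], [303.0, 165.0]]
fin top [[290.0, 176.0], [273.0, 176.0], [274.0, 223.0], [290.0, 223.0]]
dot pred [[281. 224.]]
```

The wrist contour of clip 2 agrees with the estimate to within about 2 px. I'll correct by that much, descend and grip.

```bash
python3 -m pendant '[[[0.04,0.18,0],[0,0,0],-0.1],[[0,0,0.5],[0,0,0],-0.1],[[0,0,0.8],[0,0,0],-0.1],[[0,0,0.8],[0,0,0],-0.1],[[0,0,0.8],[0,0,0],-0.1],[[0,0,0.8],[0,0,0],-0.1],[[0,0,0.8],[0,0,0],-0.1],[[0,0,0.5],[0,0,0],-0.1],[[0,0,0.3],[0,0,0],-0.1],[[0,0,0.2],[0,0,0],-0.1],[[0,0,0.1],[0,0,0],-0.1],[[0,0,0],[0,0,0],-0.1]]'
python3 -c "
from h import *
plan((476.7,-278,-14),235.7)"
```

```text
time_s: 19.2
ee_pos: [476.0, -275.7, -10.1]
orientation: [-0.001, -0.467, 0.884, 0.0]
contact_force: [-0.1, 0.0, 0.1]
gripper_width: 0.451
grasp_force: 0.0
turn units [ 0.01  -0.014 -0.001] then shift units [ 0.06  -0.077  0.155] ee [ 476.  -275.7  -10.1] w 0.451 gf 0.0 t 19.2 q [-0.66  0.56 -0.44  0.57 -0.   -1.63]
```

```bash
python3 -m pendant '[[[0,0,0],[0,0,0],-1],[[0,0,0],[0,0,0],-1],[[0,0,0],[0,0,0],-1],[[0,0,0],[0,0,0],-1],[[0,0,0],[0,0,0],-1],[[0,0,0],[0,0,0],-1]]' 40
python3 -c "
from h import *
e,R,s=tool(); print(e, R.inv().apply(np.array([484.6,-266.4,0])-e))"
```

```text
time_s: 19.8
ee_pos: [476.2, -275.9, -9.8]
orientation: [-0.001, -0.467, 0.884, -0.0]
contact_force: [0.1, 0.4, 5.3]
gripper_width: 0.132
grasp_force: 43.0
[ 476.20187579 -275.85991054   -9.78447889] [-12.52813717  -1.59684504  -9.81072321]
```

```bash
python3 -m pendant '[[[0,0,-0.4],[0,0,0],-1],[[0,0,-0.9],[0,0,0],-1],[[0,0,-0.9],[0,0,0],-1],[[0,0,-0.9],[0,0,0],-1],[[0,0,-0.9],[0,0,0],-1],[[0,0,-0.9],[0,0,0],-1],[[0,0,-0.9],[0,0,0],-1],[[0,0,-0.9],[0,0,0],-1],[[0,0,-0.4],[0,0,0],-1],[[0,0,0],[0,0,0.94],-1],[[0,0,0],[0,0,0.94],-1],[[0,0,0],[0,0,0.94],-1],[[0,0,0],[0,0,0.94],-1],[[0,0,0],[0,0,0.94],-1],[[0,0,0],[0,0,0.94],-1],[[0,0,0],[0,0,0.94],-1]]'
python3 -c "
from h import *
plan(chute(80,-175,(-12.5,0,-10)),182.9)"
```

```text
time_s: 21.4
ee_pos: [475.5, -275.0, 166.4]
orientation: [-0.002, -0.024, 1.0, 0.0]
contact_force: [-0.3, 0.7, -0.7]
gripper_width: 0.131
grasp_force: 42.2
turn units [ 0.004 -0.029 -0.021] then shift units [-5.443 20.143  0.501] ee [ 475.5 -275.   166.4] w 0.131 gf 42.2 t 21.4 q [-0.66  0.36 -0.25  0.97 -0.   -0.71]
```

```bash
python3 -m pendant '[[[-0.27,0.98,0],[0,0,0],-1],[[-0.27,0.98,0],[0,0,0],-1],[[-0.27,0.98,0],[0,0,0],-1],[[-0.27,0.98,0],[0,0,0],-1],[[-0.27,0.98,0],[0,0,0],-1],[[-0.27,0.98,0],[0,0,0],-1],[[-0.27,0.98,0],[0,0,0],-1],[[-0.27,0.98,0],[0,0,0],-1],[[-0.27,0.98,0],[0,0,0],-1],[[-0.27,0.98,0],[0,0,0],-1],[[-0.27,0.98,0],[0,0,0],-1],[[-0.27,0.98,0],[0,0,0],-1],[[-0.27,0.98,0],[0,0,0],-1],[[-0.27,0.98,0],[0,0,0],-1],[[-0.27,0.98,0],[0,0,0],-1],[[-0.27,0.98,0],[0,0,0],-1],[[-0.27,0.98,0],[0,0,0],-1],[[-0.27,0.98,0],[0,0,0],-1],[[-0.27,0.98,0],[0,0,0],-1],[[-0.27,0.98,0],[0,0,0],-1]]'
python3 -m pendant '[[[0,0.5,0],[0,0.83,0],-1],[[0,0,0],[0,0.83,0],-1],[[0,0,0],[0,0.83,0],-1],[[0,0,0],[0,0,0],-1]]'
python3 -c "
from h import *
plan(chute(80,-175,(-12.5,0,-10)),182.9,20)"
```

```text
time_s: 23.4
ee_pos: [584.4, 221.9, 165.7]
orientation: [-0.002, -0.027, 1.0, -0.0]
contact_force: [-0.3, -0.8, -1.4]
gripper_width: 0.132
grasp_force: 42.2
time_s: 23.8
ee_pos: [584.3, 232.5, 158.3]
orientation: [-0.181, -0.025, 0.983, -0.006]
contact_force: [0.2, -0.7, -3.4]
gripper_width: 0.133
grasp_force: 42.2
turn units [-0.024 -0.106  0.002] then shift units [-0.125  0.088  0.142] ee [584.3 232.5 158.3] w 0.133 gf 42.2 t 23.8 q [0.23 0.84 0.49 1.59 0.06 0.17]
```

```bash
python3 -m pendant '[[[-0.12,0.1,0],[0,-0.1,0],-1],[[0,0,0.5],[0,0,0],-1],[[0,0,0.7],[0,0,0],-1],[[0,0,0.7],[0,0,0],-1],[[0,0,0.6],[0,0,0],-1],[[0,0,0.4],[0,0,0],-1],[[0,0,0.2],[0,0,0],-1],[[0,0,0],[0,0.1,0],-1],[[0,0,0],[0,0,0],-1]]'
python3 -c "
from h import *
plan(chute(0,-175,(-12.5,0,-10)),182.9,20)"
```

```text
time_s: 24.7
ee_pos: [562.0, 234.9, 93.3]
orientation: [-0.174, -0.026, 0.984, -0.005]
contact_force: [-0.0, -0.1, -0.8]
gripper_width: 0.128
grasp_force: 42.2
turn units [-0.007 -0.     0.016] then shift units [-0.068 -0.052  0.595] ee [562.  234.9  93.3] w 0.128 gf 42.2 t 24.7 q [0.24 0.81 0.29 1.39 0.06 0.18]
```

```bash
python3 -m pendant '[[[0,-0.03,0.3],[0,0,0],-1],[[0,0,0.17],[0,0,0],-1],[[0,0,0],[0,0,0],-1]]'
python3 -m pendant '[[[0,0,0.06],[0,0,0],-1],[[0,0,0],[0,0,0],-1]]'
python3 -c "
from h import *
plan(chute(0,-175,(-12.5,0,-10)),182.9,20)"
```

```text
time_s: 25.0
ee_pos: [556.7, 233.6, 80.4]
orientation: [-0.175, -0.026, 0.984, -0.005]
contact_force: [-0.7, 0.2, -1.2]
gripper_width: 0.13
grasp_force: 42.2
time_s: 25.2
ee_pos: [557.0, 233.8, 79.9]
orientation: [-0.174, -0.026, 0.984, -0.005]
contact_force: [-0.1, 0.5, -0.9]
gripper_width: 0.131
grasp_force: 42.2
turn units [-0.008 -0.009  0.016] then shift units [-0.076 -0.02   0.023] ee [557.  233.8  79.9] w 0.131 gf 42.2 t 25.2 q [0.24 0.82 0.25 1.35 0.06 0.18]
```

```bash
python3 -m pendant '[[[0,0,0.04],[0,0,0],-1],[[0,0,0],[0,0,0],-1]]' | grep -E "ee|cont"; python3 -m pendant '[[[0,0,0.04],[0,0,0],-1],[[0,0,0],[0,0,0],-1]]'| grep -E "ee|cont"
```

```text
ee_pos: [557.1, 233.9, 79.7]
contact_force: [1.0, -0.2, 3.7]
ee_pos: [557.1, 233.9, 79.6]
contact_force: [1.2, -1.3, 8.5]
```

Contact. Release, withdraw and move clear, then check.

```bash
python3 -m pendant '[[[0,0,0],[0,0,0],-0.4],[[0,0,0],[0,0,0],-0.4],[[0,0,0],[0,0,0],-0.4],[[0,0,0],[0,0,0],-0.4],[[0,0,-0.3],[0,0,0],-0.4],[[0,0,-0.8],[0,0,0],-0.4],[[0,0,-0.8],[0,0,0],-0.4],[[0,0,-0.8],[0,0,0],-0.4],[[0,0,-0.8],[0,0,0],-0.4],[[0,0,-0.8],[0,0,0],-0.4],[[0,0,0],[0,-0.83,0],-0.4],[[0,0,0],[0,-0.83,0],-0.4],[[0,0,0],[0,-0.83,0],-0.4],[[0,-0.9,0],[0,0,0],-0.4],[[0,-0.9,0],[0,0,0],-0.4],[[0,-0.9,0],[0,0,0],-0.4],[[0,-0.9,0],[0,0,0],-0.4],[[0,-0.9,0],[0,0,0],-0.4],[[0,-0.9,0],[0,0,0],-0.4],[[0,-0.9,0],[0,0,0],-0.4]]'
python3 -m pendant '[[[0,-0.9,0],[0,0,0],-0.4],[[0,-0.9,0],[0,0,0],-0.4],[[0,-0.9,0],[0,0,0],-0.4],[[0,-0.9,0],[0,0,0],-0.4],[[0,-0.9,0],[0,0,0],-0.4],[[0,0,0],[0,0,0],-0.4]]' >/dev/null
python3 - <<'E'
from h import *
y,t=np.radians(2.9),np.radians(20)
cx=np.array([np.cos(y)*np.cos(t),np.sin(y)*np.cos(t),-np.sin(t)]);n=np.array([np.cos(y)*np.sin(t),np.sin(y)*np.sin(t),np.cos(t)]);cy=np.cross(n,cx);O=np.array([738,242.5,24])
for name in("top","scene"):
    c=read_camera(name); g=cv2.cvtColor(c["color"],cv2.COLOR_RGB2GRAY)
    # rectified view of the plane 6 mm above floor: rows y -28..28 every 4, cols x -240..0 every 5
    print(name); 
    xs=np.arange(-238,4,5);
    # dots: darkest spots within |y|<20 on that plane
    G=[(x,yy) for x in np.arange(-235,0,2) for yy in np.arange(-16,17,2)]
    p=proj(c,[O+cx*x+cy*yy+n*6 for x,yy in G]).astype(np.float32)
    v=cv2.remap(g,p[:,0].copy(),p[:,1].copy(),cv2.INTER_LINEAR).ravel().reshape(-1,17)
    for yy in (-14,-8,-4,0,4,8,14): print(yy,v[::3,(yy+16)//2].tolist())
E
```

```text
time_s: 27.6
ee_pos: [601.6, 77.6, 179.7]
orientation: [-0.001, -0.027, 1.0, -0.0]
contact_force: [0.5, 0.8, 0.1]
gripper_width: 0.303
grasp_force: 0.0
top
-14 [240, 242, 240, 241, 241, 240, 240, 241, 241, 242, 241, 240, 241, 240, 241, 241, 241, 231, 222, 181, 165, 166, 165, 166, 194, 242, 248, 248, 245, 210, 173, 169, 166, 166, 163, 213, 238, 239, 239, 213]
-8 [240, 240, 240, 240, 240, 240, 239, 240, 239, 240, 239, 239, 240, 240, 238, 240, 240, 232, 192, 167, 164, 163, 164, 165, 208, 249, 248, 249, 246, 203, 168, 167, 165, 168, 170, 235, 250, 248, 250, 237]
-4 [240, 240, 241, 239, 240, 239, 240, 240, 240, 239, 239, 239, 239, 240, 239, 240, 240, 226, 183, 146, 138, 138, 135, 136, 166, 228, 212, 231, 244, 187, 150, 143, 145, 143, 144, 210, 236, 223, 245, 239]
0 [241, 241, 240, 241, 241, 241, 241, 240, 241, 241, 240, 241, 240, 241, 241, 240, 241, 224, 184, 159, 145, 134, 144, 138, 136, 162, 143, 192, 245, 187, 150, 137, 132, 135, 133, 151, 170, 148, 223, 232]
4 [240, 241, 240, 239, 240, 239, 239, 239, 240, 240, 239, 240, 240, 240, 240, 240, 240, 226, 201, 176, 167, 180, 232, 225, 214, 
[... 1203 characters left out ...]
 212, 210, 212, 210, 188, 219, 56, 129, 212, 210, 211, 213, 209, 212, 187, 218, 199, 41, 205, 211]
4 [193, 201, 201, 201, 201, 201, 201, 201, 201, 201, 200, 201, 200, 200, 201, 200, 200, 200, 211, 211, 212, 212, 212, 216, 206, 219, 122, 168, 217, 199, 164, 213, 208, 212, 208, 217, 216, 80, 211, 177]
8 [190, 203, 203, 203, 202, 203, 203, 204, 202, 202, 203, 203, 202, 203, 203, 202, 202, 202, 202, 219, 218, 214, 218, 213, 220, 219, 217, 221, 192, 85, 48, 160, 203, 220, 212, 219, 219, 207, 217, 130]
14 [194, 200, 200, 200, 198, 199, 198, 198, 199, 199, 199, 198, 199, 199, 199, 199, 200, 199, 215, 220, 222, 220, 220, 220, 220, 218, 221, 200, 49, 49, 48, 43, 63, 221, 220, 219, 220, 208, 132, 128]
```

Numbers only, no picture: the scene view shows the two dots at x ≈ -79 and -13 on the chute centre line, against about -78 and -14 expected. The rear clip's heel is at about -128, so the queue is seated and the arm is clear.

```bash
python3 -c "
from plant import job_done; print(job_done())"
```

```text
the job is handed in; nothing more can be done
None
```

Both short clips are queued flat in the chute against the low-end stop, toes downhill and fins up; the long clip was left alone and the job is handed in (result not shown), with the final position checked from camera pixel values only.

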